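# Click the battery pack into its charging dock

## Task

Put the cordless blender's battery pack on charge: slide it forward until its tongue is hooked under the dock's lip and presses the spring contact back, swing its raised near end down behind the front wall until it lies flat in the dock, then slide the catch fully across over its near end. Leave the jar, the timer and the bottle beside the dock where they stand.

Things in the scene. Friction and masses are not known exactly. Their poses are not given: they have to be found in the camera images.
- dock: White charging dock fixed to the worktop, 214 x 100 x 44 mm. Origin on the worktop under the middle of the pocket; +x along the pocket from the front (robot's side) to the lip, +y to the catch's parked side, z up. In its frame, mm: pocket floor z = 10, pocket y -37 to 37; side walls 8 thick, top z = 44 beyond x = -40, 32 nearer. Seated, the pack's origin is at (-1, 0, 10).
- dock_lip (a point): Middle of the edge of the lip over the pocket's far end, on its underside: dock frame (82, 0, 28) mm, 18 mm above the pocket floor. The lip is 8 thick and reaches to the end wall (inner face x = 102). The spring contact's face stands under it, at x = 89 when free, z 11.5 to 21.5. Axes as the dock's.
- dock_wall (a point): Middle of the top inner edge of the dock's front wall: dock frame (-76, 0, 32) mm, 22 mm above the pocket floor. The wall reaches from x = -88 to -76; the seated pack's near end stands behind it, pressed against it by the contact. Axes as the dock's.
- pack: Black battery pack, loose, about 0.45 kg. Main body 150 x 68 x 30 mm; origin at the centre of its underside, +x to the tongue, z up out of its top. Finger ridge across the top: x -45 to -35, 44 wide, top at z = 42; its near face can be pushed. It starts tilted about 9 degrees, tongue on the pocket floor 15 to 35 mm short of the lip, near end up on the front wall and sticking out over it.
- pack_tip (a point): Bottom edge of the tongue's end, pack frame (95, 0, 0) mm; the tongue lies along the underside, x 75 to 95, 48 wide, 12 high. Axes as the pack's. Seated it is at dock x = 94, z = 10. With it at the free contact (x = 89) the underside is still up on the front wall: push it 5 to 8 mm further against the spring and hold it there while the near end goes down, or it may slip back.
- pack_heel (a point): Bottom edge of the pack's near end, pack frame (-75, 0, 0) mm. Axes as the pack's. Seated it is at dock x = -76, z = 10 mm.
- pack_strip (a point): Middle of the flat strip on the pack's top between its near end and the finger ridge, pack frame (-60, 0, 30) mm; the strip is 30 mm long (x), 68 wide. Press here to swing the near end down. It sinks about 4 mm while the pack is slid to the contact; seated it is at dock z = 40. Axes as the pack's.
- contact (a joint): Spring contact in the end wall, in m: 0 = free, grows as it is pushed away from the front (stop at 0.010). About 1.4 N at 0, 5 N at 0.005, 8.4 N at the stop. With the pack seated it reads about 0.005.
- catch (a joint): Grey sliding catch on the front wall, in m: 0 = parked on the dock's +y side, clear of the pack; grows as it slides toward the dock's -y; stop at 0.042 = shut, its tongue over the near end of the pack. It stays where it is left (friction 1.5 N). It starts between 0 and 0.009. A pack that is not down blocks it.
- catch_knob (a point): Middle of the knob on the catch: 14 mm (x) x 16 mm (y), its top 7 mm above this point. Below dock z = 48 the catch is 20 mm wide (y). At catch = 0 the point is at (-84, 60, 59) mm in the dock frame. The space beside it on the +y side is free above the front wall's rail (z = 32). Axes as the dock's.
- spice_jar: Spice jar with a yellow cap, 42 mm across, 96 high, loose, standing beside the dock on its -y side. Origin: centre of its base, z up.
- egg_timer: Egg timer, 62 mm across, 59 high, red top on white base, loose, beside the dock on its -y side, nearer the robot than the jar. Origin: centre of its base, z up.
- tablet_bottle: Brown bottle with a green cap, 48 mm across, 80 high, loose, beside the dock on its +y side. Origin: centre of its base, z up.
There are look-alikes about, which are no part of the job. Leave any red look-alike of the pack alone.

How it is judged:
On the way, in this order (a step that is already met when the one before it is completed fails the run):
1. tongue at least 4 mm under the lip, near end still raised (x of pack_tip in the frame of dock above 0.086 m and z of pack_heel in the frame of dock above 0.022 m and z of pack_tip in the frame of dock below 0.018 m), for 0.05 s.
2. pack flat on the pocket floor, contact pressed back (x of pack_tip in the frame of dock between 0.0905 and 0.0975 m and z of each of pack_heel, pack_tip in the frame of dock below 0.0135 m and value of joint contact above 0.002 m), for 0.2 s.
3. the catch is slid across (value of joint catch above 0.036 m), for 0.2 s.
At the end, for the whole second after the job is handed in: The pack lies flat in the dock, both ends of its underside within 3.5 mm of the pocket floor, its tongue under the lip (tip at dock x = 90.5 to 97.5 mm), the contact pressed back by at least 2 mm, the catch slid at least 36 mm of its 42 mm, and the pack is at rest (all of step 2 and value of joint catch above 0.036 m and linear speed of pack below 0.02 m/s); the robot touches nothing.
It fails at once if the spice jar is moved more than 30 mm or knocked over (distance of spice_jar from where it was at the start of the episode above 0.03 m or angle between spice_jar's own z axis and vertical above 0.5 rad).
It fails at once if the egg timer is moved more than 30 mm or knocked over (distance of egg_timer from where it was at the start of the episode above 0.03 m or angle between egg_timer's own z axis and vertical above 0.5 rad).
It fails at once if the tablet bottle is moved more than 30 mm or knocked over (distance of tablet_bottle from where it was at the start of the episode above 0.03 m or angle between tablet_bottle's own z axis and vertical above 0.5 rad).
It also fails if it takes over 48 s, if anything falls off the work surface, if the arm or the gripper's body presses on something with over 40 N, if the wrist force passes 120 N, or if a joint passes its speed limit or range.

## Robot

A 6-joint arm with a two-finger parallel gripper is mounted at the origin on a cart in front of the work surface, level with it; the furniture and walls round the work are solid. World frame = base frame: x ahead of the robot, y to its left, z up, the work surface at z = 0. Lengths are in m, angles in rad, forces in N, time in s.
With the tool pointing down it reaches from about 0.35 to 0.775 m from the base axis. Payload 7.3 kg.
Tool frame: the origin (TCP) lies at the very end of the fingers, on their centre line; the grasp point (between the pads) lies 19 mm behind it (robot.tcp_to_grasp is the z of the grasp point in the tool frame, in m); z points along the fingers, y is the line along which they close (so a half turn about z gives the same grasp; the last joint's range is limited). The gripper opens to 92 mm and grips with 3 to 60 N. Pads are 19 mm wide; open, the fingers measure 130 mm over their backs; the gripper's body (75 mm by 190 mm) begins 47 mm behind the grasp point.
Start: joints at [-1.373, 0.342, 1.524, -0, 1.275, -0.146], TCP at [0.177, -0.494, 0.227] pointing down, gripper open.
Joint ranges: [-2.53, 2.53], [-0.77, 2.02], [0.04, 2.7], [-1, 4.14], [0.28, 2.66], [-3.11, 3.11]. Speed limits (rad/s): [2.57, 2.57, 3.14, 3.14, 3.14, 3.14].

## Interface

Orientations are given as [roll, pitch, yaw] about the fixed x, y, z axes, in that order (R = Rz(yaw) Ry(pitch) Rx(roll)).
In Python, from cell import monitor, read_camera, get_calibration, job, robot gives the robot as it stands. The module is installed in compiled form; this text tells all that it offers.
- The arm moves only by the tool send_rows, never from a script. Its argument "targets" is a list of rows, each an object with "translation": the shift along the tool's x, y, z in cm, a list of three; "spin": the turn about the tool's z in degrees; "jaw": the opening, from 0 (shut) to 1 (fully open). A call has exactly 5 rows; each row is the pose to reach, as a shift and turn from the pose commanded when the call began, along the tool's axes at that moment; what a row does not reach only later rows make up. A row lasts 1/10 s, in which the tool goes at most 50 mm and 8.59 degrees, less where a joint would pass 70% of its speed; a pose out of reach is approached as far as the arm can. A call with a gripper value outside its range is refused whole. The fingers move at their own pace and stop on an object; "force" is the grip in N (left out, the last holds). Time passes only in rows, so rows that repeat a pose let the fingers close, or fill a call up. It gives the time, the measured TCP pose, the force, the opening and the grip force at its end, in the units of the state.
- monitor.observe(): the state, without advancing time (a new reading comes with each control period).
- read_camera(name): name is "side" or "top" or "wrist"; returns (picture, depth): 384x512x3 uint8, red, green, blue; 384x512 float32, m along the optical axis (not along the pixel's ray), 0 where there is no reading.
- get_calibration(name): a dict with "intrinsics" (3x3 intrinsics, pixels), "origin" and "orientation" of the camera in the world; the wrist camera has in their place "hand_eye" (4x4, takes a point from camera to tool coordinates, whose origin is the TCP and whose axes are the flange's). Camera axes: x right, y up, looking along -z (the intrinsics and any distortion apply to the point x, -y, -z); pixel columns grow to the right and rows downward; lengths in m; the calibration is good to about 2 mm. A picture is of the moment at which its call begins: read the wrist's pose just before it. get_calibration takes no time and is no camera call.
- job.hand_in(): hands the job in; it is judged then, once.
The state is a dict: "time": time; "qpos": joint angles; "qvel": joint speeds; "joint_efforts": joint torques, N m; "tool_pos": TCP position; "tool_rot": TCP orientation; "contact_force": force on the tool from outside, world axes, zero at the start; "torque": the same for the moment, N m; "opening": finger opening in m; "grip_force": force on a finger pad.
Only numpy, scipy, OpenCV 4.12 (cv2) and the standard library are available. Lean on these libraries where they do the work, as an engineer would, in place of code of your own. Each camera call takes 0.05 s, during which the arm holds its last target. There are 200 camera calls.

## Working session

There is one attempt and no reset: what is moved stays moved. The work goes in short steps, Python scripts to look and compute and a tool call to move; the robot and the scene stay as the last step left them, time stands still between calls to the robot, and variables do not carry over. Pictures are saved under pics/ and viewed, at most 10 in all, crops included, and the job is handed in when it is done.

Besides the shell and the picture viewer there is one more tool, called after "Emit:" as name(argument=value, ...), one argument or row to a line, values as JSON. send_rows: Moves the arm, as the interface text tells. Its arguments: {"type":"object","properties":{"targets":{"type":"array"},"force":{"type":"number"}},"required":["targets"]}

```bash
mkdir -p pics; cat > h.py <<'E'
import numpy as np, cv2
from cell import monitor, read_camera, get_calibration, job, robot
from scipy.spatial.transform import Rotation as R
def rot(o):
    o=np.array(o,float)
    return o if o.shape==(3,3) else (R.from_euler('xyz',o).as_matrix() if o.size==3 else None)
def cloud(name):
    s=monitor.observe(); im,d=read_camera(name); c=get_calibration(name); K=np.array(c["intrinsics"])
    v,u=np.mgrid[0:384,0:512]
    P=np.stack([(u-K[0,2])/K[0,0]*d,-(v-K[1,2])/K[1,1]*d,-d],-1)
    if "hand_eye" in c:
        H=np.array(c["hand_eye"]); P=P@H[:3,:3].T+H[:3,3]
        P=P@rot(s["tool_rot"]).T+s["tool_pos"]
    else: P=P@rot(c["orientation"]).T+np.array(c["origin"])
    P[d==0]=np.nan
    return im,P
def save(n,im): cv2.imwrite(f"pics/{n}.png",im[...,::-1])
E
python3 - <<'E'
from h import *
for n in("side","top"):
    c=get_calibration(n);print({k:np.round(v,3).tolist() if not isinstance(v,str) else v for k,v in c.items()})
print(get_calibration("wrist"))
ims=[]
for n in("side","top"):
    im,P=cloud(n);np.savez(f"{n}0.npz",im=im,P=P);ims.append(im)
save("a",np.vstack(ims)[:, :]if 0 else cv2.resize(np.hstack(ims),(800,300)))
save("top0",cv2.resize(ims[1],(800,600)))
print(monitor.observe())
E
```

```text
{'intrinsics': [[368.602, 0.0, 257.739], [0.0, 368.602, 187.365], [0.0, 0.0, 1.0]], 'origin': [0.428, 0.866, 0.439], 'orientation': [1.135, -0.02, -2.971]}
{'intrinsics': [[380.017, 0.0, 252.976], [0.0, 380.017, 178.77], [0.0, 0.0, 1.0]], 'origin': [0.382, 0.094, 0.893], 'orientation': [0.186, -0.017, -1.556]}
{'intrinsics': array([[329.19728214,   0.        , 255.40899505],
       [  0.        , 329.19728214, 186.10560751],
       [  0.        ,   0.        ,   1.        ]]), 'hand_eye': array([[ 2.47919407e-04,  9.59076678e-01,  2.83146364e-01,
         7.71287476e-02],
       [ 9.99999943e-01, -3.02114240e-04,  1.47737475e-04,
         1.11141685e-03],
       [ 2.27234115e-04,  2.83146312e-01, -9.59076699e-01,
        -1.57099071e-01],
       [ 0.00000000e+00,  0.00000000e+00,  0.00000000e+00,
         1.00000000e+00]])}
{'time': 0.1, 'qpos': array([-1.37299675e+00,  3.42647220e-01,  1.52489676e+00, -3.45661308e-05,
        1.27538507e+00, -1.46005019e-01]), 'qvel': array([-1.18343513e-03, -2.25962371e-03, -1.74761852e-03, -1.36005730e-03,
        1.15730528e-05, -2.75553649e-03]), 'joint_efforts': array([ 1.67456783e-03, -4.32005739e+01, -2.44694030e+01,  7.18666962e-02,
        5.26275916e-02, -5.12166002e-05]), 'tool_pos': array([ 0.17690172, -0.49392789,  0.22612611]), 'tool_rot': array([-3.14026567e+00, -1.61723255e-04,  3.43814570e-01]), 'contact_force': array([-1.03490848, -0.27295716, -1.52445521]), 'torque': array([7.27200706e-05, 3.03809928e-02, 1.32285259e-02]), 'grip_force': 0.0, 'opening': 0.09143583466337617}
```

View pics/top0.png

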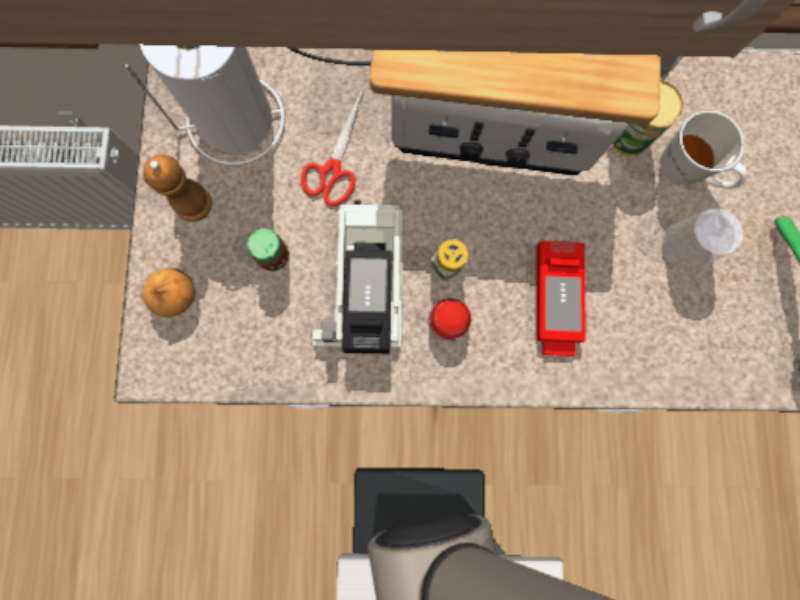

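View pics/a.png

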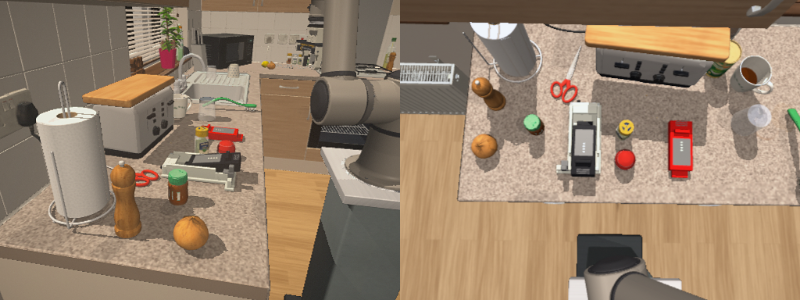

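The top view (800x600) shows the black pack at (367,300) in the white dock at (370,275), and the catch knob at (328,332). The bottle is at (267,248), the jar at (451,258) and the timer at (450,319). There are two pack candidates: black (367,300) and red (562,300). The black one in the dock is ours, and the red one is the look-alike.

```bash
python3 - <<'E'
from h import *
z=np.load("top0.npz");im,P=z["im"],z["P"]
s=.64
c=im[int(190*s):int(370*s),int(230*s):int(500*s)]
save("crop",cv2.resize(c,None,fx=4,fy=4,interpolation=2))
hsv=cv2.cvtColor(im,cv2.COLOR_RGB2HSV)
v,u=np.mgrid[0:384,0:512]
roi=(u>195)&(u<262)&(v>125)&(v<232)
tab=P[...,2][(u>262)&(u<280)&(v>215)&(v<250)];print("table z",np.nanmedian(tab))
# side walls top & lip
m=roi&(P[...,2]>.036)&(P[...,2]<.056)&(hsv[...,2]>150)&(hsv[...,1]<60)
q=P[m];print(len(q),np.nanmin(q,0),np.nanmax(q,0),cv2.minAreaRect(q[:,:2].astype(np.float32)))
for a in range(130,232,3):
    r=[f"{P[a,b,0]*1e3:.0f},{P[a,b,1]*1e3:.0f},{P[a,b,2]*1e3:.0f}" for b in (205,211,219,226,235,247,253)]
    print(a,*r,sep=" | ")
for n,(a,b) in dict(bottle=(248,265),jar=(257,453),timer=(319,450)).items():
    print(n,P[int(a*s),int(b*s)])
E
```

```text
table z 3.720055790279453e-05
1289 [0.45541073 0.07845988 0.0360073 ] [0.65746913 0.1873134  0.0559783 ] ((0.5555199980735779, 0.1284407079219818), (0.1052595004439354, 0.20705528557300568), 86.48802185058594)
130 | 670,201,-3 | 667,185,10 | 670,166,0 | 664,148,19 | 672,127,-3 | 671,98,1 | 672,83,1
133 | 662,200,0 | 662,186,-0 | 651,163,37 | 653,147,33 | 652,126,36 | 652,97,37 | 652,83,38
136 | 653,200,3 | 654,185,1 | 642,162,44 | 644,146,38 | 645,125,36 | 646,97,34 | 643,83,45
139 | 647,200,-1 | 647,185,1 | 634,162,44 | 637,146,37 | 638,125,35 | 638,97,36 | 636,83,43
142 | 639,199,2 | 639,185,1 | 627,162,45 | 630,146,34 | 630,125,35 | 631,97,35 | 628,83,45
145 | 631,199,2 | 631,184,2 | 620,162,43 | 630,147,11 | 630,126,10 | 631,97,10 | 622,83,43
148 | 624,199,0 | 625,185,-3 | 613,162,42 | 622,147,11 | 623,126,10 | 624,97,8 | 614,83,45
151 | 617,199,-1 | 617,184,-0 | 606,161,42 | nan,nan,nan | 615,126,11 | 616,97,9 | 607,83,43
154 | 609,198,-1 | 609,184,-0 | 599,161,43 | 607,147,13 | 608,125,9 | 609,97,10 | 599,83,46
157 | 602,198,-2 | 602,183,1 | 591,161,44 | 597,146,21 | 598,125,21
[... 1659 characters left out ...]
63 | 466,94,62 | 469,81,35
214 | 461,189,32 | 458,172,66 | 459,155,65 | 459,140,62 | 460,120,62 | 460,94,64 | 463,80,31
217 | 453,187,45 | 452,172,62 | 452,155,66 | 452,140,66 | 453,120,64 | 453,94,64 | 456,80,33
220 | 449,191,12 | 450,177,9 | 446,155,66 | 446,139,68 | 446,120,65 | 446,94,68 | 451,80,11
223 | 443,192,2 | 444,178,-4 | 439,155,63 | 440,139,62 | 440,120,64 | 440,94,64 | 445,80,-1
226 | 436,192,-1 | 436,178,-2 | 437,159,-0 | 437,143,0 | 437,122,-1 | 438,94,-0 | 438,80,-1
229 | 429,191,1 | 429,177,3 | 430,159,-2 | 430,142,1 | 430,122,-3 | 431,93,-0 | 431,79,-0
bottle [0.5779929  0.26704679 0.0809364 ]
jar [0.56572351 0.00562387 0.09711776]
timer [0.48398306 0.00372259 0.05771647]
```

View pics/crop.png

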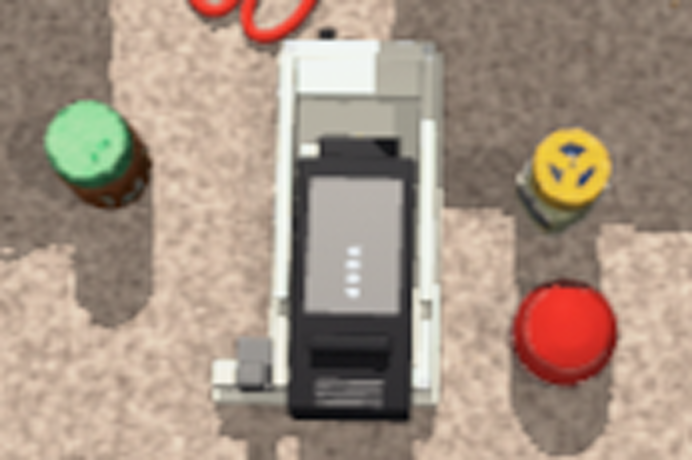

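Confirmed: the black pack at (350,280) in the crop is tilted in the white dock, with the grey knob at (253,362). Next I'll bring the wrist camera over the dock.

Emit:
send_rows(
  targets=[
    {"translation":[3.68,-3.38,0],"spin":2,"jaw":0},
    {"translation":[7.36,-6.76,0],"spin":4,"jaw":0},
    {"translation":[11.0,-10.1,0],"spin":6,"jaw":0},
    {"translation":[14.7,-13.5,0],"spin":8,"jaw":0},
    {"translation":[18.4,-16.9,0],"spin":10,"jaw":0},
  ],
  force=20,
)

```text
time: 0.6
tool_pos: [0.2933, -0.2717, 0.2265]
tool_rot: [-3.141, -0.0, 0.167]
contact_force: [1.1, -0.1, 0.4]
opening: 0.0567
grip_force: 0.0
```

Emit:
send_rows(
  targets=[
    {"translation":[3.0,-3.9,0.2],"spin":2,"jaw":0},
    {"translation":[6.0,-7.8,0.4],"spin":4,"jaw":0},
    {"translation":[9.0,-11.7,0.6],"spin":6,"jaw":0},
    {"translation":[12,-15.6,0.8],"spin":8,"jaw":0},
    {"translation":[15,-19.5,1],"spin":9.7,"jaw":0},
  ],
)

```text
time: 1.1
tool_pos: [0.4084, -0.0541, 0.2166]
tool_rot: [3.141, -0.0, -0.001]
contact_force: [1.3, -1.2, 0.2]
opening: 0.0164
grip_force: 0.0
```

Emit:
send_rows(
  targets=[
    {"translation":[3.0,-3.9,0.2],"spin":0,"jaw":0},
    {"translation":[6.0,-7.8,0.4],"spin":0,"jaw":0},
    {"translation":[9.0,-11.7,0.6],"spin":0,"jaw":0},
    {"translation":[9.0,-13.6,0.8],"spin":0,"jaw":0},
    {"translation":[9.0,-13.6,1],"spin":0,"jaw":0},
  ],
)

```text
time: 1.6
tool_pos: [0.4979, 0.0823, 0.2058]
tool_rot: [-3.141, 0.002, 0.004]
contact_force: [-0.8, -0.6, -0.6]
opening: 0.0007
grip_force: 0.0
```

```bash
python3 - <<'E'
from h import *
s=monitor.observe();print(s["tool_pos"],s["tool_rot"],s["time"],s["contact_force"])
im,P=cloud("wrist");np.savez("w0.npz",im=im,P=P)
save("w0",cv2.resize(im,(800,600)))
E
```

```text
[0.49790003 0.08229705 0.20578547] [-3.14119877e+00  1.58687776e-03  3.75995546e-03] 1.6 [-0.7648017  -0.59859236 -0.5620131 ]
```

View pics/w0.png

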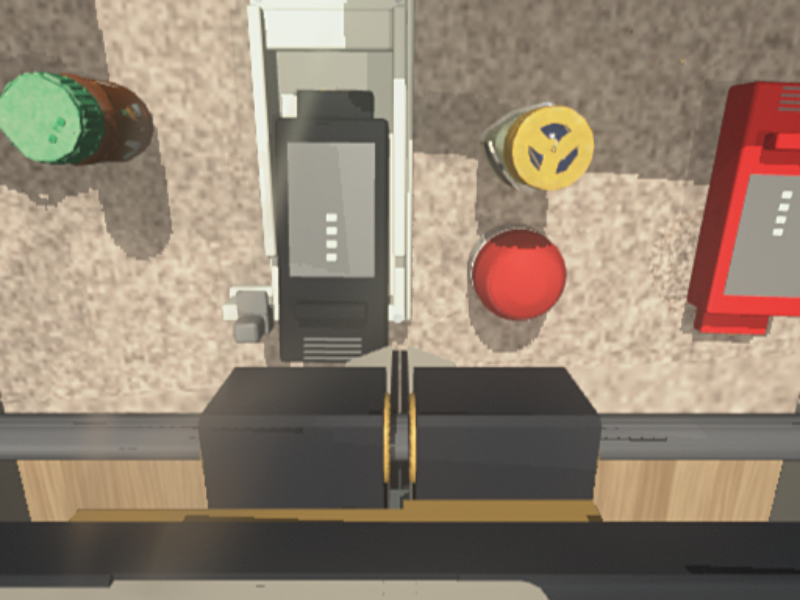

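The wrist view shows the dock (330,150), pack (335,240), ridge (333,312), knob (252,312), jar (552,148) and timer (518,275). The closed fingers are at the bottom. Next I'll measure from the depth.

```bash
python3 - <<'E'
from h import *
z=np.load("w0.npz");im,P=z["im"],z["P"]
hsv=cv2.cvtColor(im,cv2.COLOR_RGB2HSV).astype(int)
v,u=np.mgrid[0:384,0:512]; roi=(u>140)&(u<270)&(v<232)
X,Y,Z=[P[...,i]for i in range(3)]
print("table",np.nanmedian(Z[(u>120)&(u<160)&(v>100)&(v<170)]))
# wall tops edges by x bin
for lo in np.arange(.51,.64,.02):
    m=roi&(X>lo)&(X<lo+.02)&(abs(Z-.044)<.004)&(hsv[...,2]>130)&(hsv[...,1]<70)
    for side in(1,-1):
        y=Y[m&(side*(Y-.12)>.03)]
        if len(y)>10: print(f"x{lo:.2f} side{side} n{len(y)} y {np.percentile(y,3)*1e3:.1f} {np.percentile(y,97)*1e3:.1f}")
    m=roi&(X>lo)&(X<lo+.02)&(hsv[...,2]<90)&(Z>.03); 
    if m.sum()>10: print("   pack y",np.percentile(Y[m],[2,98]))
for r in range(40,222,4):
    print(r,*[f"{X[r,c]*1e3:.0f},{Y[r,c]*1e3:.0f},{Z[r,c]*1e3:.0f}" for c in(158,163,190,205,213,225,250,257)],sep=" | ")
E
```

```text
table -0.0007009235683509557
x0.51 side1 n159 y 160.1 167.1
x0.51 side-1 n158 y 78.1 85.0
   pack y [0.08966414 0.15674399]
x0.53 side1 n167 y 159.9 167.4
x0.53 side-1 n168 y 78.2 85.0
   pack y [0.08881996 0.15141573]
x0.55 side1 n172 y 160.1 167.0
x0.55 side-1 n175 y 78.4 85.0
   pack y [0.08878735 0.15609682]
x0.57 side1 n188 y 160.1 167.4
x0.57 side-1 n179 y 78.5 85.1
   pack y [0.08969019 0.1556543 ]
x0.59 side1 n192 y 160.2 167.3
x0.59 side-1 n187 y 78.7 85.1
x0.61 side1 n210 y 160.3 167.4
x0.61 side-1 n206 y 78.0 85.1
x0.63 side1 n176 y 160.2 167.3
x0.63 side-1 n183 y 78.1 85.1
40 | 622,181,-0 | 617,165,44 | 621,147,9 | 621,132,8 | 622,124,7 | 621,112,9 | 621,87,10 | 617,81,44
44 | 619,181,0 | 613,165,43 | 617,147,10 | 618,132,9 | 618,124,9 | 618,112,9 | 618,87,10 | 614,81,44
48 | 615,182,-0 | 610,165,43 | 614,147,9 | 614,132,11 | 614,124,9 | 614,112,8 | 614,87,9 | 610,81,44
52 | 611,182,-1 | 607,166,43 | 610,147,10 | 610,133,9 | 610,124,10 | 610,112,10 | 610,87,10 | 607,81,44
56 | 607,182,-1 | 603,166,44 | 606,148,9 | 606,133,10 | 607,125,8 | 607,112,10 | 607,87,9 | 604,81,44
[... 3595 characters left out ...]
,72 | 480,128,73 | 479,121,71 | 479,110,70 | 466,87,31 | 466,80,31
200 | 467,180,47 | 467,175,48 | 475,143,72 | 476,128,72 | 476,121,73 | 476,110,72 | 462,87,31 | 462,80,32
204 | 466,178,56 | 466,172,57 | 472,143,73 | 472,129,73 | 472,121,73 | 472,110,74 | 457,87,31 | 457,80,31
208 | 465,175,66 | 464,171,64 | 464,145,62 | 464,131,61 | 464,123,62 | 464,111,62 | 441,88,-0 | 441,79,-1
212 | 461,175,66 | 461,171,65 | 460,145,63 | 460,130,63 | 461,123,64 | 460,111,62 | 436,88,-1 | 437,79,2
216 | 456,176,65 | 456,171,64 | 456,145,64 | 456,131,63 | 456,123,63 | 457,111,65 | 430,88,-2 | 431,79,0
220 | 425,198,-2 | 425,191,-2 | 452,145,64 | 452,131,64 | 452,123,63 | 452,111,64 | 425,88,-1 | 425,79,-1
```

Emit:
send_rows(
  targets=[
    {"translation":[-2.0,-1.5,2.5],"spin":0,"jaw":0},
    {"translation":[-4.0,-3.0,5.5],"spin":0,"jaw":0},
    {"translation":[-5.0,-4.0,9.0],"spin":0,"jaw":0},
    {"translation":[-5.0,-4.0,11.6],"spin":0,"jaw":0},
    {"translation":[-5.0,-4.0,11.6],"spin":0,"jaw":0},
  ],
)

```text
time: 2.15
tool_pos: [0.4453, 0.1186, 0.0883]
tool_rot: [3.141, 0.007, -0.001]
contact_force: [0.1, -0.6, 0.2]
opening: 0.0006
grip_force: 0.0
```

```bash
python3 - <<'E'
from h import *
s=monitor.observe();print(s["tool_pos"],s["tool_rot"])
im,P=cloud("wrist")
np.savez("w1.npz",im=im,P=P)
save("w1",cv2.resize(im,(800,600)))
E
```

```text
[0.44531655 0.11858837 0.08829298] [ 3.14050123e+00  6.63168147e-03 -8.72601039e-04]
```

View pics/w1.png

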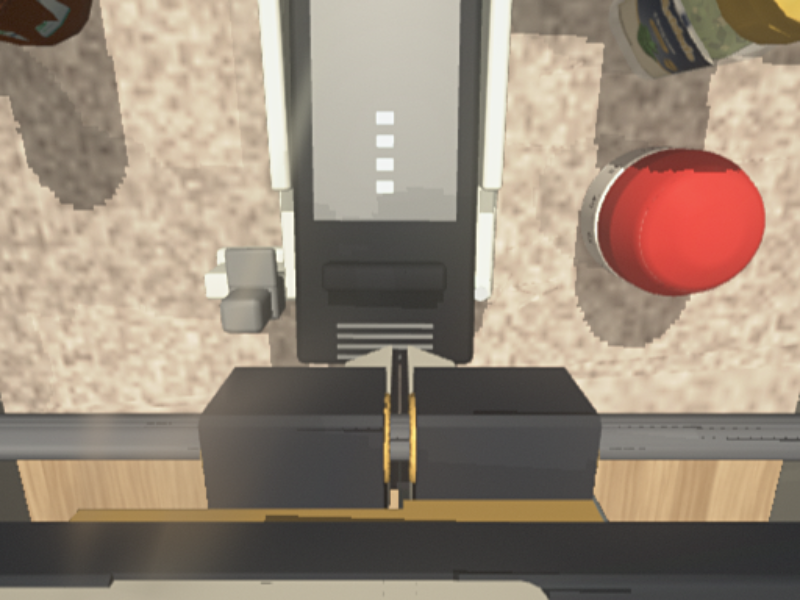

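The finger tips at (400,355) are just behind the pack's strip, about 4 mm off its centre line, and the ridge is at (384,280). I'll lower behind the ridge.

Emit:
send_rows(
  targets=[
    {"translation":[0.2,-0.4,0.6],"spin":0,"jaw":0},
    {"translation":[0.4,-0.4,1.2],"spin":0,"jaw":0},
    {"translation":[0.4,-0.4,1.7],"spin":0,"jaw":0},
    {"translation":[0.4,-0.4,1.9],"spin":0,"jaw":0},
    {"translation":[0.4,-0.4,1.9],"spin":0,"jaw":0},
  ],
)

```text
time: 2.7
tool_pos: [0.4519, 0.1238, 0.0715]
tool_rot: [3.141, 0.0, 0.0]
contact_force: [0.6, -0.3, 0.7]
opening: 0.0002
grip_force: 0.0
```

```bash
python3 - <<'E'
from h import *
s=monitor.observe();print(s["tool_pos"],s["tool_rot"],s["contact_force"])
z=np.load("w1.npz");im,P=z["im"],z["P"]
v,u=np.mgrid[0:384,0:512]
m=(u>130)&(u<185)&(v>150)&(v<215)&(P[...,2]>.060);print("knob",np.percentile(P[m],[2,50,98],axis=0))
for r in range(150,232,4): print(r,P[r,[215,246,270]].round(4).tolist())
E
```

```text
[0.45192912 0.12379384 0.07153615] [3.14143067e+00 3.54628149e-04 1.50518567e-06] [ 0.64212381 -0.34974334  0.7118575 ]
knob [[0.45203844 0.16911413 0.06056103]
 [0.46008306 0.17595354 0.06461754]
 [0.46589909 0.18376402 0.06634621]]
150 [[0.489, 0.1409, 0.0583], [0.4889, 0.1231, 0.0576], [0.4891, 0.1094, 0.0591]]
154 [[0.4868, 0.1409, 0.0586], [0.4865, 0.1232, 0.0575], [0.4865, 0.1093, 0.0575]]
158 [[0.4848, 0.1408, 0.0603], [0.4844, 0.1231, 0.0588], [0.4843, 0.1093, 0.058]]
162 [[0.4821, 0.1411, 0.0586], [0.482, 0.1232, 0.0585], [0.4822, 0.1093, 0.0591]]
166 [[0.4801, 0.141, 0.0602], [0.4799, 0.1232, 0.0596], [0.4799, 0.1093, 0.0597]]
170 [[0.4803, 0.1398, 0.0707], [0.4803, 0.1229, 0.0709], [0.4802, 0.1098, 0.0705]]
174 [[0.4784, 0.1397, 0.0719], [0.4786, 0.1228, 0.0726], [0.4781, 0.1098, 0.0711]]
178 [[0.4762, 0.1397, 0.0722], [0.4762, 0.1229, 0.0723], [0.4762, 0.1098, 0.0722]]
182 [[0.4742, 0.1397, 0.0729], [0.474, 0.1229, 0.0724], [0.474, 0.1098, 0.0725]]
186 [[0.4719, 0.1398, 0.0729], [0.4718, 0.1229, 0.0727], [0.4717, 0.1098, 0.0724]]
190 [[0.466, 0.1413, 0.0614], [0.4662, 0.1
[... 163 characters left out ...]
.1233, 0.0618], [0.4612, 0.1092, 0.0619]]
202 [[0.4593, 0.1413, 0.0636], [0.4588, 0.1233, 0.0621], [0.4591, 0.1092, 0.063]]
206 [[0.457, 0.1414, 0.064], [0.4569, 0.1233, 0.0638], [0.4569, 0.1092, 0.0638]]
210 [[0.4541, 0.1416, 0.0631], [0.4544, 0.1233, 0.0638], [0.4543, 0.1092, 0.0637]]
214 [[0.4521, 0.1415, 0.0643], [0.452, 0.1233, 0.0643], [0.4522, 0.1092, 0.0646]]
218 [[0.4494, 0.1416, 0.064], [0.4493, 0.1233, 0.0638], [0.4492, 0.1091, 0.0634]]
222 [[0.4471, 0.1417, 0.0646], [0.4476, 0.1233, 0.0658], [0.4471, 0.1091, 0.0645]]
226 [[0.4452, 0.1416, 0.0661], [0.4574, 0.1225, 0.0938], [0.4567, 0.1104, 0.0923]]
230 [[0.4427, 0.1416, 0.0662], [0.4572, 0.1223, 0.0981], [0.4572, 0.1107, 0.0982]]
```

Emit:
send_rows(
  targets=[
    {"translation":[0.3,0.1,0.3],"spin":0,"jaw":0},
    {"translation":[0.5,0.1,0.5],"spin":0,"jaw":0},
    {"translation":[0.8,0.1,0.55],"spin":0,"jaw":0},
    {"translation":[1.1,0.1,0.6],"spin":0,"jaw":0},
    {"translation":[1.5,0.1,0.6],"spin":0,"jaw":0},
  ],
)

```text
time: 3.2
tool_pos: [0.4668, 0.1229, 0.0655]
tool_rot: [3.141, 0.001, 0.0]
contact_force: [-1.9, 0.4, 0.2]
opening: 0.0004
grip_force: 0.7
```

```bash
cat > chk.py <<'E'
from h import *
s=monitor.observe();print(s["tool_pos"].round(4),s["contact_force"].round(1))
im,P=cloud("wrist");np.savez("last.npz",im=im,P=P)
X,Y,Z=[P[...,i]for i in range(3)]
# pack top profile (outside finger): columns y .140-.150 and .095-.105
for lo,hi in((.094,.104),(.141,.152)):
    m=(Y>lo)&(Y<hi)&(Z>.035)&(X>.43)&(X<.60)
    x,z=X[m],Z[m]
    k=(z<.09)&((x>.50)&(x<.58))
    print("top line",np.polyfit(x[k]-.54,z[k],1).round(4),"xmin/max",np.percentile(x[z<.08],[.5,99.5]).round(4))
m=(abs(Y-.108)<.003)&(X>.44)&(X<.53)&(Z<.08)&(Z>.03)
b=np.round(X[m]*500).astype(int)
print([(int(i*2),int(np.median(Z[m][b==i])*1e3)) for i in np.unique(b)])
E
python3 chk.py
```

```text
[0.4668 0.1229 0.0655] [-1.9  0.4  0.2]
top line [-0.1521  0.0506] xmin/max [0.4703 0.5854]
top line [-0.1522  0.0506] xmin/max [0.4703 0.5853]
[(472, 60), (474, 60), (476, 61), (478, 77), (480, 71), (482, 71), (484, 71), (486, 70), (488, 66), (490, 57), (492, 57), (494, 57), (496, 57), (498, 56), (500, 56), (502, 56), (504, 56), (506, 55), (508, 55), (510, 55), (512, 55), (514, 54), (516, 54), (518, 53), (520, 53), (522, 53), (524, 53), (526, 52), (528, 52), (530, 52)]
```

Emit:
send_rows(
  targets=[
    {"translation":[0.4,0,0.05],"spin":0,"jaw":0},
    {"translation":[0.8,0,0.1],"spin":0,"jaw":0},
    {"translation":[1.2,0,0.15],"spin":0,"jaw":0},
    {"translation":[1.5,0,0.2],"spin":0,"jaw":0},
    {"translation":[1.8,0,0.25],"spin":0,"jaw":0},
  ],
)

```text
time: 3.75
tool_pos: [0.4852, 0.1229, 0.0632]
tool_rot: [3.142, 0.0, -0.0]
contact_force: [-2.3, 0.6, 1.7]
opening: 0.0008
grip_force: 1.9
```

```bash
python3 chk.py
```

```text
[0.4852 0.1229 0.0632] [-2.3  0.6  1.7]
top line [-0.1506  0.0521] xmin/max [0.4886 0.5994]
top line [-0.162   0.0523] xmin/max [0.4885 0.5995]
[(490, 57), (492, 57), (494, 58), (496, 74), (498, 72), (500, 69), (502, 68), (504, 68), (506, 64), (508, 55), (510, 55), (512, 55), (514, 55), (516, 54), (518, 54), (520, 54), (522, 54), (524, 53), (526, 53), (528, 53), (530, 53)]
```

Emit:
send_rows(
  targets=[
    {"translation":[0.2,0,0.05],"spin":0,"jaw":0},
    {"translation":[0.4,0,0.1],"spin":0,"jaw":0},
    {"translation":[0.6,0,0.1],"spin":0,"jaw":0},
    {"translation":[0.6,0,0.1],"spin":0,"jaw":0},
    {"translation":[0.6,0,0.1],"spin":0,"jaw":0},
  ],
)

```text
time: 4.3
tool_pos: [0.4894, 0.1229, 0.0621]
tool_rot: [3.141, 0.003, 0.0]
contact_force: [-7.2, -0.7, 5.0]
opening: 0.0004
grip_force: 4.0
```

```bash
python3 chk.py
```

```text
[0.4894 0.1229 0.0621] [-7.2 -0.7  5. ]
top line [-0.1521  0.0524] xmin/max [0.493  0.5996]
top line [-0.1641  0.0526] xmin/max [0.493  0.5995]
[(494, 57), (496, 57), (498, 57), (500, 73), (502, 73), (504, 68), (506, 68), (508, 68), (510, 62), (512, 55), (514, 55), (516, 54), (518, 54), (520, 54), (522, 54), (524, 53), (526, 54), (528, 53), (530, 53)]
```

Emit:
send_rows(
  targets=[
    {"translation":[0.2,0,0.0],"spin":0,"jaw":0},
    {"translation":[0.4,0,0.05],"spin":0,"jaw":0},
    {"translation":[0.5,0,0.05],"spin":0,"jaw":0},
    {"translation":[0.5,0,0.05],"spin":0,"jaw":0},
    {"translation":[0.5,0,0.05],"spin":0,"jaw":0},
  ],
)

```text
time: 4.85
tool_pos: [0.4928, 0.1228, 0.0606]
tool_rot: [3.141, 0.007, 0.0]
contact_force: [-8.5, -0.6, -0.7]
opening: 0.0005
grip_force: 4.4
```

```bash
python3 chk.py; python3 - <<'E'
from h import *
save("p1",cv2.resize(np.load("last.npz")["im"],(800,600)))
E
```

```text
[0.4928 0.1228 0.0606] [-8.5 -0.6 -0.7]
top line [-0.1378  0.0516] xmin/max [0.4962 0.5996]
top line [-0.1483  0.0517] xmin/max [0.4962 0.5995]
[(498, 55), (500, 55), (504, 72), (506, 66), (508, 66), (510, 66), (512, 66), (514, 60), (516, 53), (518, 53), (520, 53), (522, 53), (524, 52), (526, 52), (528, 52), (530, 52)]
```

View pics/p1.png

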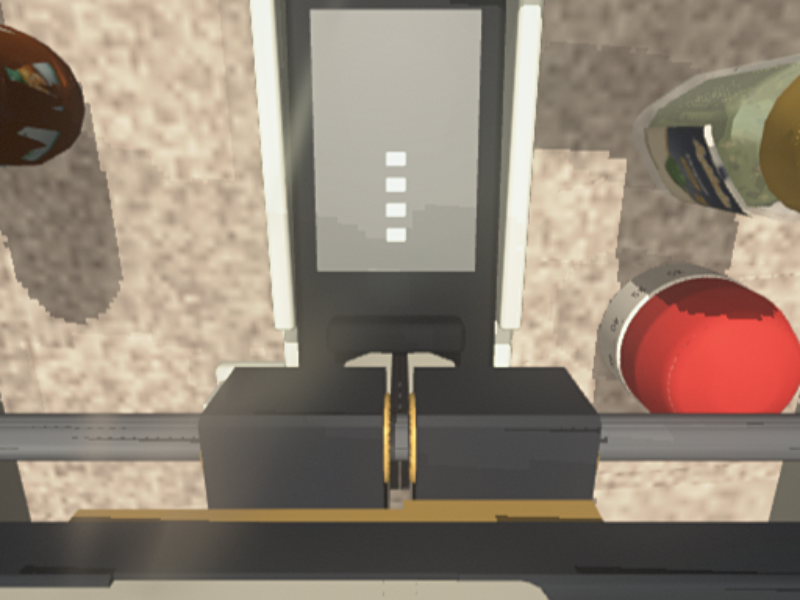

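The fingers are against the ridge (395,335), with about 8.5 N of spring force. The jar, timer and bottle haven't been touched. Now I'll swing the near end down.

Emit:
send_rows(
  targets=[
    {"translation":[0.15,0,0.2],"spin":0,"jaw":0},
    {"translation":[0.15,0,0.5],"spin":0,"jaw":0},
    {"translation":[0.1,0,0.8],"spin":0,"jaw":0},
    {"translation":[0.0,0,1.1],"spin":0,"jaw":0},
    {"translation":[-0.05,0,1.3],"spin":0,"jaw":0},
  ],
)

```text
time: 5.4
tool_pos: [0.4906, 0.1227, 0.0469]
tool_rot: [3.141, 0.011, 0.0]
contact_force: [-11.7, 0.8, -0.2]
opening: 0.0003
grip_force: 6.2
```

```bash
python3 chk.py
```

```text
[0.4906 0.1227 0.0469] [-11.7   0.8  -0.2]
top line [-0.0388  0.0415] xmin/max [0.4936 0.5996]
top line [-0.0474  0.0417] xmin/max [0.4936 0.5996]
[(496, 41), (498, 41), (502, 58), (504, 53), (506, 53), (508, 53), (510, 53), (512, 48), (514, 41), (516, 41), (518, 41), (520, 40), (522, 40), (524, 41), (526, 41), (528, 41), (530, 41)]
```

Emit:
send_rows(
  targets=[
    {"translation":[-0.1,0,0.2],"spin":0,"jaw":0},
    {"translation":[-0.15,0,0.4],"spin":0,"jaw":0},
    {"translation":[-0.2,0,0.6],"spin":0,"jaw":0},
    {"translation":[-0.3,0,0.8],"spin":0,"jaw":0},
    {"translation":[-0.3,0,0.8],"spin":0,"jaw":0},
  ],
)

```text
time: 5.95
tool_pos: [0.4898, 0.1229, 0.0403]
tool_rot: [3.141, 0.006, 0.0]
contact_force: [-9.4, 0.3, 6.0]
opening: 0.0007
grip_force: 8.2
```

```bash
python3 chk.py
```

```text
[0.4898 0.1229 0.0403] [-9.4  0.3  6. ]
top line [-0.0195  0.0398] xmin/max [0.4949 0.5996]
top line [-0.0321  0.0401] xmin/max [0.4949 0.5995]
[(496, 39), (500, 52), (502, 52), (504, 51), (506, 51), (508, 51), (510, 50), (512, 44), (514, 39), (516, 39), (518, 39), (520, 39), (522, 39), (524, 39), (526, 39), (528, 39), (530, 39)]
```

Emit:
send_rows(
  targets=[
    {"translation":[-0.2,0,0.2],"spin":0,"jaw":0},
    {"translation":[-0.4,0,0.3],"spin":0,"jaw":0},
    {"translation":[-0.6,0,0.3],"spin":0,"jaw":0},
    {"translation":[-0.8,0,0.3],"spin":0,"jaw":0},
    {"translation":[-0.8,0,0.3],"spin":0,"jaw":0},
  ],
)

```text
time: 6.5
tool_pos: [0.4884, 0.123, 0.0402]
tool_rot: [-3.141, -0.009, -0.0]
contact_force: [1.9, -0.8, 14.1]
opening: 0.0004
grip_force: 6.9
```

```bash
python3 chk.py
```

```text
[0.4884 0.123  0.0402] [ 1.9 -0.8 14.1]
top line [-0.0199  0.0398] xmin/max [0.4935 0.5997]
top line [-0.0326  0.0401] xmin/max [0.4936 0.5995]
[(494, 38), (496, 39), (500, 52), (502, 50), (504, 51), (506, 51), (508, 51), (510, 45), (512, 39), (514, 39), (516, 39), (518, 39), (520, 39), (522, 39), (524, 39), (526, 39), (528, 39), (530, 39)]
```

Emit:
send_rows(
  targets=[
    {"translation":[0,0,-1.5],"spin":0,"jaw":0},
    {"translation":[0,0,-4.0],"spin":0,"jaw":0},
    {"translation":[0,0,-7.5],"spin":0,"jaw":0},
    {"translation":[0,0,-10.5],"spin":0,"jaw":0},
    {"translation":[0,0,-10.5],"spin":0,"jaw":0},
  ],
)

```text
time: 7.05
tool_pos: [0.4878, 0.1232, 0.147]
tool_rot: [-3.141, -0.01, 0.0]
contact_force: [-0.0, 0.8, -0.1]
opening: 0.0003
grip_force: 0.0
```

```bash
python3 chk.py; python3 - <<'E'
from h import *
z=np.load("last.npz");im,P=z["im"],z["P"];save("p2",cv2.resize(im,(800,600)))
im,P=cloud("top");X,Y,Z=[P[...,i]for i in range(3)]
for lo in np.arange(.47,.64,.01):
    m=(abs(Y-.123)<.02)&(X>lo)&(X<lo+.01)&(Z<.08); print(round(lo,2),m.sum(),np.nanmedian(Z[m]).round(4) if m.any() else '')
E
```

```text
[0.4878 0.1232 0.147 ] [-0.   0.8 -0.1]
top line [-0.036   0.0415] xmin/max [0.469  0.5996]
top line [-0.0405  0.0416] xmin/max [0.4688 0.5997]
[(456, 31), (458, 31), (460, 31), (462, 30), (464, 31), (468, 41), (470, 42), (472, 42), (474, 41), (476, 42), (478, 42), (480, 42), (482, 41), (484, 41), (486, 41), (488, 41), (490, 41), (492, 41), (494, 41), (498, 52), (500, 53), (502, 53), (504, 53), (506, 53), (508, 44), (510, 41), (512, 41), (514, 41), (516, 41), (518, 41), (520, 41), (522, 41), (524, 41), (526, 41), (528, 41), (530, 41)]
0.47 5 0.0425
0.48 0 
0.49 0 
0.5 0 
0.51 0 
0.52 0 
0.53 0 
0.54 0 
0.55 0 
0.56 0 
0.57 0 
0.58 0 
0.59 0 
0.6 0 
0.61 0 
0.62 0 
0.63 0 
0.64 0
```

View pics/p2.png

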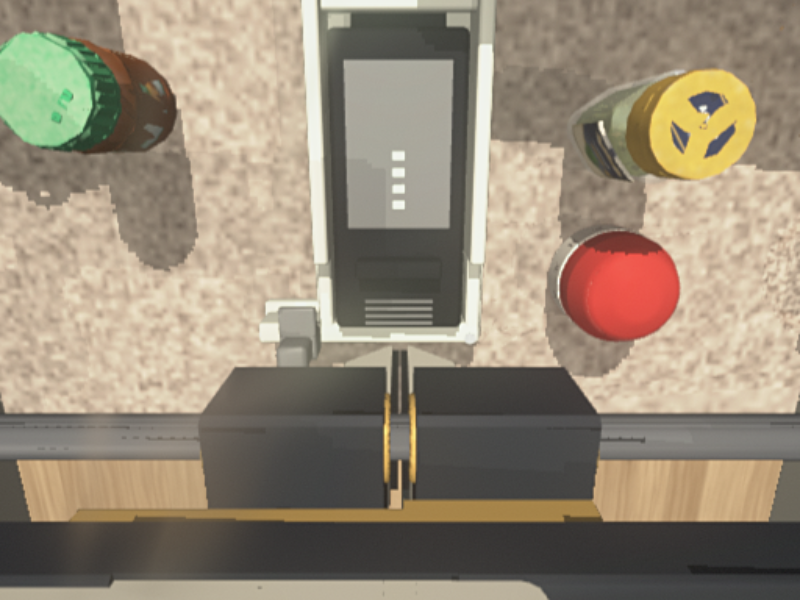

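The pack lies flat behind the front wall (400,300). The catch knob is parked at (296,335) and all the bystanders are standing. Next I'll go to the +y side of the knob.

Emit:
send_rows(
  targets=[
    {"translation":[-1.2,-4.0,0],"spin":0,"jaw":0},
    {"translation":[-2.4,-8.0,0],"spin":0,"jaw":0},
    {"translation":[-2.9,-9.5,2],"spin":0,"jaw":0},
    {"translation":[-2.9,-9.5,4],"spin":0,"jaw":0},
    {"translation":[-2.9,-9.5,4],"spin":0,"jaw":0},
  ],
)

```text
time: 7.65
tool_pos: [0.453, 0.2177, 0.0993]
tool_rot: [3.139, 0.007, 0.001]
contact_force: [0.2, -0.0, 0.8]
opening: 0.0005
grip_force: 0.0
```

```bash
python3 - <<'E'
from h import *
s=monitor.observe();print(s["tool_pos"].round(4),s["tool_rot"].round(4))
im,P=cloud("wrist");X,Y,Z=[P[...,i]for i in range(3)]
m=(Z>.061)&(Z<.07)&(X>.44)&(X<.475)&(Y>.15)&(Y<.2)
print("knob",m.sum(),np.percentile(P[m],[2,50,98],axis=0).round(4) if m.any() else 0)
m=(abs(Y-.123)<.03)&(X>.47)&(X<.6)&(Z<.06);print(np.polyfit(X[m]-.54,Z[m],1))
E
```

```text
[0.453  0.2177 0.0993] [3.1394e+00 6.7000e-03 1.3000e-03]
knob 529 [[0.4533 0.1701 0.0615]
 [0.4601 0.1777 0.0648]
 [0.466  0.1849 0.0662]]
[-0.03419208  0.04171674]
```

Emit:
send_rows(
  targets=[
    {"translation":[0.3,0,1.5],"spin":0,"jaw":0},
    {"translation":[0.3,0,3.0],"spin":0,"jaw":0},
    {"translation":[0.3,0,4.3],"spin":0,"jaw":0},
    {"translation":[0.3,0,4.3],"spin":0,"jaw":0},
    {"translation":[0.3,0,4.3],"spin":0,"jaw":0},
  ],
)

```text
time: 8.2
tool_pos: [0.4591, 0.2176, 0.0602]
tool_rot: [-3.142, -0.001, -0.001]
contact_force: [-0.2, 0.4, -0.3]
opening: 0.0008
grip_force: 0.0
```

Emit:
send_rows(
  targets=[
    {"translation":[0,0.5,0],"spin":0,"jaw":0},
    {"translation":[0,1.0,0],"spin":0,"jaw":0},
    {"translation":[0,1.5,0],"spin":0,"jaw":0},
    {"translation":[0,2.0,0],"spin":0,"jaw":0},
    {"translation":[0,2.5,0],"spin":0,"jaw":0},
  ],
)

```text
time: 8.7
tool_pos: [0.4587, 0.1925, 0.0599]
tool_rot: [-3.141, -0.0, -0.0]
contact_force: [0.6, 1.6, 0.4]
opening: 0.0007
grip_force: 0.8
```

Emit:
send_rows(
  targets=[
    {"translation":[0,0.4,0],"spin":0,"jaw":0},
    {"translation":[0,0.8,0],"spin":0,"jaw":0},
    {"translation":[0,1.2,0],"spin":0,"jaw":0},
    {"translation":[0,1.6,0],"spin":0,"jaw":0},
    {"translation":[0,2.0,0],"spin":0,"jaw":0},
  ],
)

```text
time: 9.2
tool_pos: [0.4587, 0.1726, 0.0598]
tool_rot: [3.142, -0.0, 0.0]
contact_force: [0.4, 1.9, 0.7]
opening: 0.0003
grip_force: 1.2
```

```bash
cat > k.py <<'E'
from h import *
s=monitor.observe();print(s["tool_pos"].round(4),s["contact_force"].round(1))
im,P=cloud("wrist");X,Y,Z=[P[...,i]for i in range(3)]
m=(Z>.061)&(Z<.068)&(X>.445)&(X<.475)&(Y>.10)&(Y<.2)
print("knob",m.sum(),np.percentile(P[m],[2,50,98],axis=0).round(4) if m.any() else 0)
save("k",cv2.resize(im,(800,600)))
E
python3 k.py
```

```text
[0.4587 0.1726 0.0598] [0.4 1.9 0.7]
knob 251 [[0.4653 0.148  0.0611]
 [0.4702 0.1695 0.0645]
 [0.4709 0.1824 0.0679]]
```

Emit:
send_rows(
  targets=[
    {"translation":[0,0.3,0],"spin":0,"jaw":0},
    {"translation":[0,0.6,0],"spin":0,"jaw":0},
    {"translation":[0,0.9,0],"spin":0,"jaw":0},
    {"translation":[0,1.0,0],"spin":0,"jaw":0},
    {"translation":[0,1.0,0],"spin":0,"jaw":0},
  ],
)

```text
time: 9.75
tool_pos: [0.4586, 0.1627, 0.0597]
tool_rot: [3.141, -0.0, -0.0]
contact_force: [0.5, 0.1, 2.0]
opening: 0.0006
grip_force: 0.8
```

Emit:
send_rows(
  targets=[
    {"translation":[0,0.3,0],"spin":0,"jaw":0},
    {"translation":[0,0.6,0],"spin":0,"jaw":0},
    {"translation":[0,0.8,0],"spin":0,"jaw":0},
    {"translation":[0,0.8,0],"spin":0,"jaw":0},
    {"translation":[0,0.8,0],"spin":0,"jaw":0},
  ],
)

```text
time: 10.25
tool_pos: [0.4588, 0.1576, 0.0602]
tool_rot: [-3.137, -0.002, -0.001]
contact_force: [-0.5, 17.8, 4.0]
opening: 0.0003
grip_force: 7.6
```

```bash
python3 k.py
```

```text
[0.4588 0.1576 0.0602] [-0.5 17.8  4. ]
knob 231 [[0.4654 0.1345 0.0613]
 [0.4704 0.1554 0.0648]
 [0.471  0.1668 0.0679]]
```

View pics/k.png

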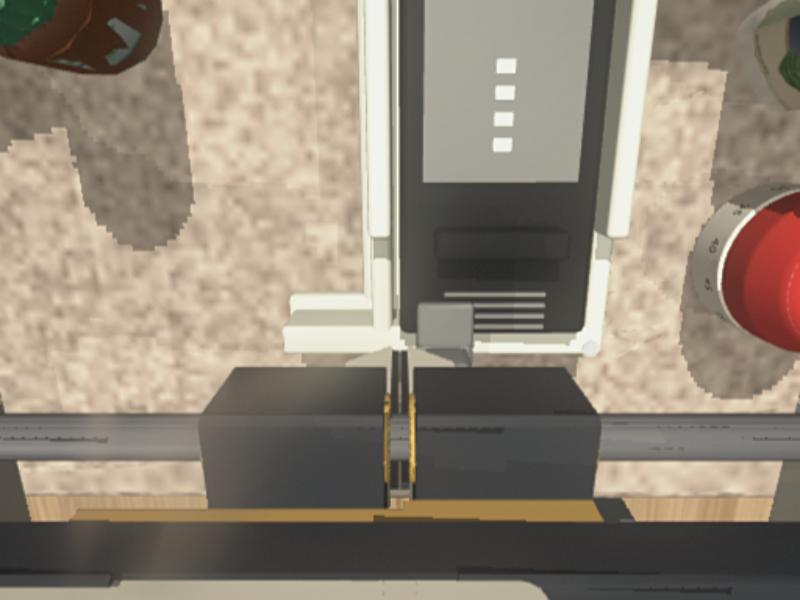

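The force has risen to 18 N, so the catch is at its stop. Its tongue (445,320) lies over the pack's near end. I'll back off and lift away.

Emit:
send_rows(
  targets=[
    {"translation":[0,-1.0,0],"spin":0,"jaw":0},
    {"translation":[0,-2.5,0],"spin":0,"jaw":0},
    {"translation":[0,-3.5,-2],"spin":0,"jaw":0},
    {"translation":[0,-3.5,-6],"spin":0,"jaw":0},
    {"translation":[0,-3.5,-9],"spin":0,"jaw":0},
  ],
)

```text
time: 10.8
tool_pos: [0.4582, 0.1899, 0.1507]
tool_rot: [3.141, 0.001, 0.001]
contact_force: [1.2, 0.5, 0.7]
opening: 0.0001
grip_force: 0.0
```

Emit:
send_rows(
  targets=[
    {"translation":[0,0,-2],"spin":0,"jaw":0},
    {"translation":[0,0,-2],"spin":0,"jaw":0},
    {"translation":[0,0,-2],"spin":0,"jaw":0},
    {"translation":[0,0,-2],"spin":0,"jaw":0},
    {"translation":[0,0,-2],"spin":0,"jaw":0},
  ],
)

```text
time: 11.3
tool_pos: [0.4578, 0.1896, 0.1683]
tool_rot: [3.141, 0.003, -0.0]
contact_force: [0.3, 0.3, 0.6]
opening: 0.0005
grip_force: 0.0
```

```bash
python3 k.py; python3 chk.py; python3 - <<'E'
from h import *
print(job.hand_in())
E
```

```text
[0.4578 0.1896 0.1683] [0.3 0.3 0.6]
knob 303 [[0.4526 0.1337 0.0616]
 [0.4598 0.1413 0.0648]
 [0.4659 0.1482 0.0664]]
[0.458  0.1897 0.1685] [ 0.5  0.5 -0.2]
top line [-0.0333  0.0414] xmin/max [0.4678 0.5997]
top line [-0.0437  0.0416] xmin/max [0.453  0.5996]
[(456, 31), (458, 31), (460, 31), (462, 30), (464, 31), (468, 40), (470, 41), (472, 42), (474, 42), (476, 41), (478, 41), (480, 42), (482, 42), (484, 41), (486, 41), (488, 41), (490, 41), (492, 41), (494, 42), (496, 41), (498, 52), (500, 53), (502, 53), (504, 53), (506, 53), (508, 41), (510, 41), (512, 41), (514, 41), (516, 41), (518, 41), (520, 41), (522, 40), (524, 41), (526, 41), (528, 41), (530, 41)]
the job is handed in; nothing more can be done
None
```

I handed the job in at about 11.4 s. By the last camera readings the pack is flat and hooked in the dock, the catch is shut (knob about 42 mm from its parked position), and the jar, timer and bottle are untouched; no verdict came back.

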